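Hang a breaker bar head in the guard slot of the loading fixture

TASK

Swing the chrome lever off the loading fixture's guard slot, all the way round to its open stop. Then lift the nickel-plated breaker bar head out of its stand and pass its flat tang down through the slot from above, and finish still holding it in the gripper for the zero reading: about half of the tang or somewhat more below the plate's upper face, the shoulder hanging well clear of the plate. Leave the other things on the bench where they are.

Things in the scene. Friction and masses are not known exactly. Their poses are not given: they have to be found in the camera images.
- fixture: Loading fixture, fixed: grey base 170 x 140 x 20 mm, side walls at its +y and -y, open front and back; on top a dark steel guard plate 150 (x) x 120 (y) x 12 mm, upper face 110 mm above the bench, one slot in its middle. An anvil under the slot is 34 mm high. Origin: on the bench straight below the slot; z up, x roughly away from the robot.
- slot (a point): Slot centre, level with the plate's upper face; axes as the fixture's. The slot goes straight down through the plate: clear opening 42 mm along the fixture's y, 14 mm along its x (2 mm more than the tang, so 1 mm per side when centred), plus a 45 degree lead-in 4 mm wide and deep round the upper edge.
- lever (a joint): Angle (rad) of the long chrome lever about its vertical pivot. 0: along the fixture's -x, towards the robot, right across the slot; growing values swing it towards the fixture's +y (clockwise from above) to the open stop at 1.45. Starts at 0 to 0.25, covering the slot. Needs about 1 N at the post, stays where left.
- lever_pivot (a point): On the lever's vertical pivot axis, level with the plate's upper face, 55 mm from the slot centre along the fixture's +x. The pivot hub is 30 mm across and stands 26 mm above the plate.
- lever_grip (a point): Where to grasp the lever's upright end post: on its axis, 160 mm from the pivot axis, 42 mm above the plate's upper face. The post is round, 18 mm across, from 8 to 60 mm above that face; the lever arm is a 12 mm round bar, centre 16 mm above that face. Nothing fixed stands around the post.
- head: Nickel-plated breaker bar head, loose, about 0.45 kg, upright in its stand. From below: flat tang 40 (its x) x 12 (y) mm, 65 mm long; shoulder 58 x 30, from 65 to 75 mm; grip block 36 (x) x 22 (y), from 75 to 120 mm, to grasp from above across the 22 mm; a dark pin shows 3 mm at its narrow ends. Half-turn symmetric. Origin: centre of the tang's lower end, z up.
- head_tip (a point): Centre of the lower end of the head's tang (the head's origin).
- stand: The head's stand, a fixed black block 84 (x) x 64 (y) x 70 mm high with a wide open slot 46 x 18 mm through it from top to bottom; the head's shoulder rests on its top. Lift the head 70 mm to free the tang. Origin: centre of its underside, on the bench.
- gear_housing: Bystander: round steel torque multiplier gear housing, 96 mm across, 81 mm high with its square drive, loose. Origin: centre of its underside.
- puck: Bystander: cream ceramic alignment puck, 50 mm across, 22 mm high, loose. Origin: centre of its underside.
- coupler: Bystander: violet anodized quick-release coupler, 36 mm across, 48 mm high, loose, standing. Origin: centre of its underside.
- socket: Bystander: chrome deep socket, 30 mm across, 60 mm high, loose, standing. Origin: centre of its underside.
- wrench: Bystander: steel spanner 190 mm long, lying flat, loose. Origin: under its middle; x along it.
- weight: Bystander: brass calibration weight with a knob, 52 mm across, 60 mm high, loose. Origin: centre of its underside.
There are look-alikes about, which are no part of the job. Leave any brown or purple look-alike of the fixture alone.

How it is judged:
By the outcome, as a careful person would: the job done as asked, in the order asked, and still so for the second after the job is handed in, while the arm keeps its last pose, push and grip.
It also fails if it takes over 58 s, if anything falls off the work surface, if the arm or the gripper's body presses on something with over 40 N, if the wrist force passes 120 N, or if a joint passes its speed limit or range.

ROBOT

A 6-joint arm with a two-finger parallel gripper is mounted at the origin on the work surface. World frame = base frame: x ahead of the robot, y to its left, z up, the work surface at z = 0. Lengths are in m, angles in rad, forces in N, time in s.
With the tool pointing down it reaches from about 0.225 to 0.875 m from the base axis. Payload 3.4 kg.
Tool frame: the origin (TCP) lies at the very end of the fingers, on their centre line; the grasp point (between the pads) lies behind it (manip.grasp_offset is the z of the grasp point in the tool frame, in m); z points along the fingers, y is the line along which they close (so a half turn about z gives the same grasp; the last joint's range is limited). The gripper opens to 85 mm and grips with 20 to 120 N. Pads are 22 mm wide; open, the fingers measure 114 mm over their backs; the gripper's body (76 mm by 85 mm) begins 54 mm behind the grasp point. The pads swing forward as they close: fully open they stand 13 mm farther back than shut.
Start: joints at [1.209, 0.276, 1.505, -0, 1.361, -0.121], TCP at [0.137, 0.558, 0.231] pointing down, gripper open.
Joint ranges: [-2.89, 2.89], [-0.75, 2.08], [0.22, 2.7], [-1.18, 4.32], [0.11, 2.71], [-2.7, 2.7]. Speed limits (rad/s): [2.57, 2.57, 3.14, 3.14, 3.14, 3.14].

INTERFACE

Orientations are given as a unit quaternion [w, x, y, z].
In Python, from rig import manip gives the robot as it stands.
- The arm moves only by the shell command python3 -m pendant 'ROWS' [FORCE]. ROWS is JSON, a list of rows, each an object of numbers: "dx", "dy", "dz": the shift along the tool's x, y, z in m; "rx", "ry", "rz": the turn, a rotation vector about the tool's x, y, z in degrees; "hand": the finger opening in m, from 0 to 0.0854. In form: [{"dx": .., "dy": .., "dz": .., "rx": .., "ry": .., "rz": .., "hand": ..}, ...]. A call has 1 to 12 rows; each row shifts and turns the commanded pose from where the row before left it, along the tool's axes as they then stand; what a row does not reach is not made up. A row lasts 1/12 s, in which the tool goes at most 41.7 mm and 7.16 degrees, less where a joint would pass 70% of its speed; a pose out of reach is approached as far as the arm can. A call is refused whole if a number of a shift passes 0.0417 or a number of a turn 7.16, either way. A call with a gripper value outside its range is refused whole. The fingers move at their own pace and stop on an object; FORCE is the grip in N (left out, the last holds). Time passes only in rows, so rows that do not move let the fingers close. It gives the time, the measured TCP pose, the force, the opening and the grip force at its end, in the units of the state.
- manip.get_state(): the state, without advancing time (a new reading comes with each control period).
- manip.get_image(name): name is "scene" or "top"; returns a dict with "frame" (420x560x3 uint8, red, green, blue), "fx", "fy", "cx", "cy" (pixels), "position" and "attitude" of the camera in the world. Camera axes: x right, y up, looking along -z (the intrinsics and any distortion apply to the point x, -y, -z); pixel columns grow to the right and rows downward; lengths in m; the calibration is good to about 2 mm. A picture is of the moment at which its call begins. There is no depth.
- manip.sign_off(): hands the job in; it is judged then, once.
The state is a dict: "clock": time; "qpos": joint angles; "qd": joint speeds; "effort": joint torques, N m; "position": TCP position; "ee_rot": TCP orientation; "contact_force": force on the tool from outside, world axes, zero at the start; "moment": the same for the moment, N m; "width": finger opening in m; "gripper_force": force on a finger pad.
Only numpy, scipy, OpenCV 4.12 (cv2) and the standard library are available. Lean on these libraries where they do the work, as an engineer would, in place of code of your own. Each camera call takes 0.05 s, during which the arm holds its last target. There are 200 camera calls.

## Working session

There is one attempt and no reset: what is moved stays moved. The work goes in short steps, Python scripts to look and compute and a shell command to move; the robot and the scene stay as the last step left them, time stands still between calls to the robot, and variables do not carry over. Pictures are saved under pics/ and viewed, at most 10 in all, crops included, and the job is handed in when it is done.

```bash
mkdir -p pics; ls
cat > h.py <<'E'
import numpy as np, cv2
from rig import manip
from scipy.spatial.transform import Rotation as R
def img(name,fn=None):
    d=manip.get_image(name)
    if fn: cv2.imwrite('pics/'+fn,cv2.cvtColor(d['frame'],cv2.COLOR_RGB2BGR))
    return d
def rot(q): return R.from_quat([q[1],q[2],q[3],q[0]])
E
python3 - <<'E'
from h import *
import pickle
for n in('scene','top'):
    d=img(n,n+'0.png'); pickle.dump(d,open(n+'0.pkl','wb'))
    print({k:v for k,v in d.items() if k!='frame'})
print(manip.get_state(),manip.grasp_offset)
E
```

```text
pics
{'fx': 393.1200286104669, 'fy': 393.1200286104669, 'cx': 283.52757048674874, 'cy': 210.82395972779852, 'position': array([1.01808565, 0.19896948, 0.93466461]), 'attitude': array([0.52681546, 0.15937311, 0.24817975, 0.79716529])}
{'fx': 413.045386871752, 'fy': 413.045386871752, 'cx': 274.9081786085486, 'cy': 210.48137393784492, 'position': array([ 0.32610845, -0.02897715,  1.13430508]), 'attitude': array([ 0.71045335,  0.04431824, -0.06935834, -0.69891441])}
{'clock': 0.1, 'qpos': array([ 1.20897101e+00,  2.76569955e-01,  1.50601162e+00, -5.11402552e-06,
        1.36071126e+00, -1.20995350e-01]), 'qd': array([-9.63804748e-04,  2.71688153e-04, -1.84033172e-03,  5.31001667e-05,
       -7.79431280e-04,  1.81623332e-04]), 'effort': array([ 7.82596471e-04, -4.17700839e+01, -2.46402133e+01, -3.51181061e-04,
        6.02893488e-03,  1.05013163e-05]), 'position': array([0.13697807, 0.55795846, 0.23050241]), 'ee_rot': array([-2.00804305e-04,  1.20123624e-01,  9.92758577e-01, -8.26033261e-04]), 'contact_force': array([-0.03434326, -0.16508308,  0.37196507]), 'moment': array([ 0.04575554, -0.00511017, -0.05000859]), 'gripper_force': 0.0, 'width': 0.08529691547875592} -0.0187
```

View pics/scene0.png

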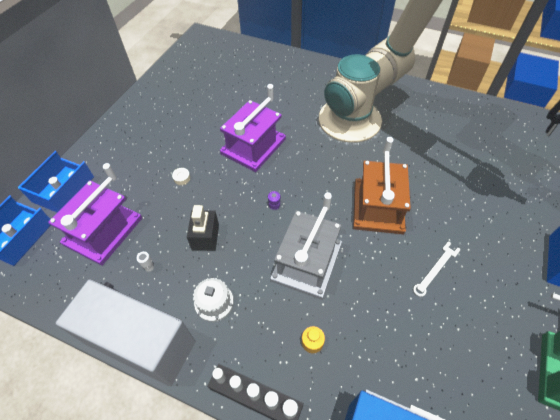

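View pics/top0.png

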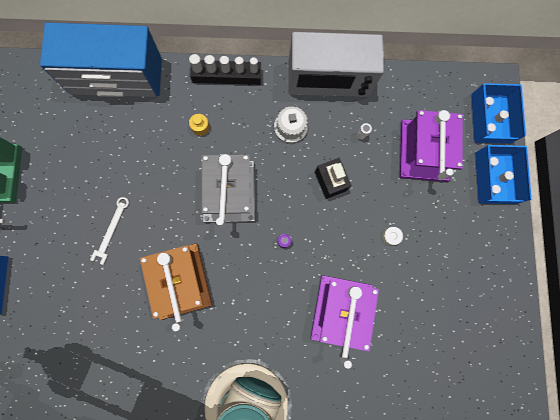

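The top view has the grey fixture at about (228,188), its lever running from the hub at (225,160) to the post at (220,221). The stand with the head is at about (333,178). Next I'll zoom in on both views.

```bash
cat >> h.py <<'E'
def crop(d,u0,v0,w,h,W=400,H=300):
    return cv2.resize(cv2.cvtColor(d['frame'][v0:v0+h,u0:u0+w],cv2.COLOR_RGB2BGR),(W,H),interpolation=cv2.INTER_CUBIC)
def proj(d,P):
    c=rot(d['attitude']).inv().apply(np.atleast_2d(P)-d['position'])
    return np.c_[d['cx']+d['fx']*c[:,0]/-c[:,2], d['cy']-d['fy']*c[:,1]/-c[:,2]]
def back(d,u,v,z):
    r=rot(d['attitude']).apply([(u-d['cx'])/d['fx'],-(v-d['cy'])/d['fy'],-1.])
    return d['position']+r*(z-d['position'][2])/r[2]
E
python3 - <<'E'
from h import *
import pickle
t=pickle.load(open('top0.pkl','rb'));s=pickle.load(open('scene0.pkl','rb'))
a=np.vstack([np.hstack([crop(t,175,145,100,75),crop(s,245,190,120,90)]),np.hstack([crop(t,305,145,60,45),crop(s,170,190,80,60)])])
cv2.imwrite('pics/c1.png',a)
for n,u,v,z in[('hub',225,160,.136),('post',220,221,.17),('slot',225,184,.11),('head',338,172,.125),('stand',333,178,.07)]: print(n,back(t,u,v,z))
for n,u,v,z in[('hub',302,257,.136),('post',328,197,.17),('head',199,209,.125)]: print(n,back(s,u,v,z))
E
```

```text
hub [0.61337306 0.06259169 0.136     ]
post [0.45552092 0.0663193  0.17      ]
slot [0.55816053 0.06292643 0.11      ]
head [ 0.59202736 -0.22210139  0.125     ]
stand [ 0.58978783 -0.21905931  0.07      ]
hub [0.62013421 0.06762757 0.136     ]
post [0.46197393 0.07095447 0.17      ]
head [ 0.59013625 -0.22158166  0.125     ]
```

View pics/c1.png

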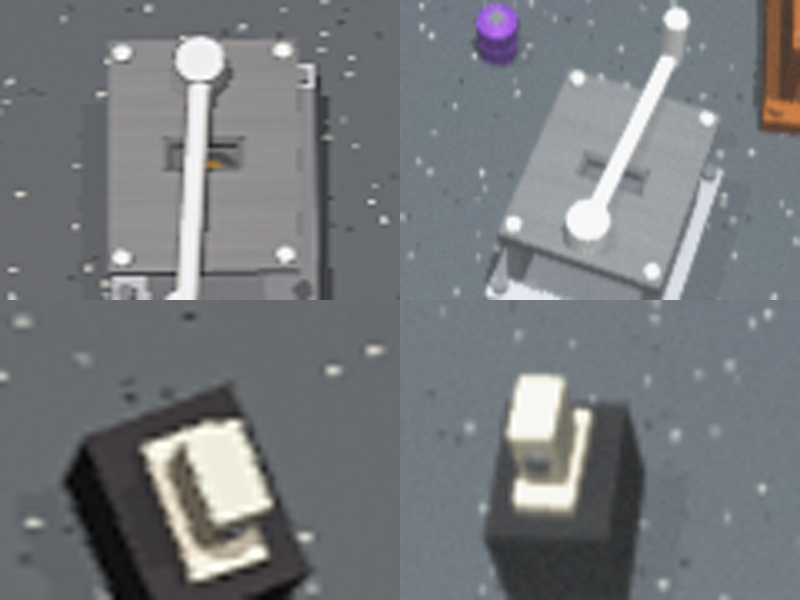

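The crops show four white screws on the guard plate. In crop pixels the top view has them at (121,52), (283,49), (121,257) and (286,254), with the slot at about (203,154). The head is turned about 23°, and its block's top-face centre is at about (228,474) in the lower-left crop. I'll refine these to sub-pixel.

Run:
```python
from h import *
import pickle
from scipy.optimize import least_squares
D=[pickle.load(open('top0.pkl','rb')),pickle.load(open('scene0.pkl','rb'))]
def c2s(p,u0,v0,s): return np.array([(p[0]+.5)/s-.5+u0,(p[1]+.5)/s-.5+v0])
def cen(d,p,r=2):
    u,v=np.round(p).astype(int); g=d['frame'][v-r-1:v+r+2,u-r-1:u+r+2].astype(float).mean(2)
    w=np.clip(g-150,0,None); yy,xx=np.mgrid[v-r-1:v+r+2,u-r-1:u+r+2]
    return np.array([(w*xx).sum(),(w*yy).sum()])/w.sum()
# order: (+x,+y),(+x,-y),(-x,+y),(-x,-y)
T=[c2s(p,175,145,4) for p in[(121,52),(283,49),(121,257),(286,254)]]
S=[c2s(p,245,190,10/3) for p in[(113,224),(252,271),(177,77),(308,118)]]
# scene: which is +y? check
obs=[[cen(D[0],p) for p in T],None]
z=.112
P=[back(D[0],*p,z) for p in obs[0]]; print('top',np.round(P,4).tolist())
obs[1]=[cen(D[1],p) for p in S]
Q=[back(D[1],*p,z) for p in obs[1]]; print('scene',np.round(Q,4).tolist())
for X in(P,Q):
    X=np.array(X); a=X[0]+X[1]-X[2]-X[3]; print('centre',X.mean(0),'yaw',np.degrees(np.arctan2(a[1],a[0])),'len',np.linalg.norm(X[0]-X[2]),np.linalg.norm(X[0]-X[1]))
hs=[c2s((188,219),245,190,10/3),c2s((199,60),175,145,4)]
print('hub scene',back(D[1],*hs[0],.136),'hub top',back(D[0],*hs[1],.136))
print('post scene',back(D[1],*c2s((276,18),245,190,10/3),.17),'top',back(D[0],220,221,.17))
A=[back(D[0],*c2s(p,305,145,20/3),.125) for p in[(185,148),(240,123),(272,200),(217,227)]]
B=[back(D[1],*c2s(p,170,190,5),.125) for p in[(120,75),(166,78),(158,137),(108,132)]]
for X in(A,B):
    X=np.array(X); print('head',X.mean(0),[(np.linalg.norm(X[i-1]-X[i]).round(4),np.degrees(np.arctan2(*(X[i]-X[i-1])[1::-1])).round(1)) for i in range(4)])
```

```text
top [[0.6251, 0.1158, 0.112], [0.6294, 0.0137, 0.112], [0.4931, 0.1106, 0.112], [0.4972, 0.0085, 0.112]]
scene [[0.6289, 0.0132, 0.112], [0.6249, 0.115, 0.112], [0.4967, 0.0082, 0.112], [0.4928, 0.1097, 0.112]]
centre [0.56117876 0.06217003 0.112     ] yaw 2.2657032665025674 len 0.13205594958855935 0.10220399504955446
centre [0.56085664 0.06153834 0.112     ] yaw 2.2222506304008403 len 0.132297532365029 0.1019302296396984
hub scene [0.61705826 0.06407175 0.136     ] hub top [0.61429977 0.06417213 0.136     ]
post scene [0.45696969 0.06776784 0.17      ] top [0.45552092 0.0663193  0.17      ]
head [ 0.5953712  -0.22430229  0.125     ] [(np.float64(0.0328), np.float64(21.3)), (np.float64(0.0235), np.float64(-64.0)), (np.float64(0.0321), np.float64(-158.4)), (np.float64(0.0238), np.float64(117.5))]
head [ 0.59622813 -0.22319835  0.125     ] [(np.float64(0.0346), np.float64(-159.3)), (np.float64(0.0236), np.float64(108.4)), (np.float64(0.0357), np.float64(23.5)), (np.float64(0.0253), np.float64(-73.8))]
```

The two cameras agree to better than 1 mm on the fixture: centre (0.561, 0.062), yaw 2.24°, so the pivot is at (0.616, 0.064). They also agree on the head: (0.596, -0.224), yaw about 22°. The post is at about (0.4565, 0.067), which puts the lever at about 0.06 rad, inside its stated range. Next I'll make a helper that gives tool-frame deltas.

```bash
cat > go.py <<'E'
import sys
from h import *
s=manip.get_state(); r=rot(s['ee_rot']); x,y,z,w=map(float,sys.argv[1:5])
c,n=np.cos(np.radians(w)),np.sin(np.radians(w))
T=R.from_matrix(np.array([[-n,c,0],[c,n,0],[0,0,-1]]).T.reshape(3,3).T)  # columns x=(-n,c,0), y=(c,n,0), z=down
T=R.from_matrix(np.array([[-n,c,0],[c,n,0],[0,0,-1]]).T)
d=r.inv().apply(np.array([x,y,z])-s['position'])
print('shift mm (tool)',(d*1e3).round(1),'turn deg',np.degrees((r.inv()*T).as_rotvec()).round(2))
m=r.as_matrix(); print('t',round(s['clock'],2),'pos',s['position'].round(4),'yaw',np.degrees(np.arctan2(m[1,1],m[0,1])).round(2),'tilt',(m[:2,2]).round(4),'F',s['contact_force'].round(1),'w',round(s['width'],4),'g',round(s['gripper_force'],1))
E
python3 go.py .4565 .067 .2305 88.9
```

```text
shift mm (tool) [-427.4 -400.6    0.6] turn deg [ -0.1   -0.02 -12.7 ]
t 0.1 pos [0.137  0.558  0.2305] yaw 76.2 tilt [-0.0006 -0.0016] F [-0.  -0.2  0.4] w 0.0853 g 0.0
```

```bash
python3 -m pendant '[{"dx":-0.01,"dy":-0.0095},{"dx":-0.0214,"dy":-0.02},{"dx":-0.0214,"dy":-0.02},{"dx":-0.0214,"dy":-0.02},{"dx":-0.0214,"dy":-0.02},{"dx":-0.0214,"dy":-0.02},{"dx":-0.0214,"dy":-0.02},{"dx":-0.0214,"dy":-0.02},{"dx":-0.0214,"dy":-0.02},{"dx":-0.0214,"dy":-0.02},{"dx":-0.0214,"dy":-0.02},{"dx":-0.0214,"dy":-0.02}]'
python3 -m pendant '[{"dx":-0.0214,"dy":-0.02},{"dx":-0.0214,"dy":-0.02},{"dx":-0.0214,"dy":-0.02},{"dx":-0.0214,"dy":-0.02},{"dx":-0.0214,"dy":-0.02},{"dx":-0.0214,"dy":-0.02},{"dx":-0.0214,"dy":-0.02},{"dx":-0.0214,"dy":-0.02},{"dx":-0.0108,"dy":-0.0106,"rz":-6.4},{"rz":-6.3},{}]'
python3 go.py .4565 .067 .2305 88.9
```

```text
shift mm (tool) [-427.4 -400.6    0.6] turn deg [ -0.1   -0.02 -12.7 ]
t 0.1 pos [0.137  0.558  0.2305] yaw 76.2 tilt [-0.0006 -0.0016] F [-0.  -0.2  0.4] w 0.0853 g 0.0invalid input
invalid input
```

```bash
python3 -m pendant '[{"dx":-0.01,"dy":-0.0095,"dz":0,"rx":0,"ry":0,"rz":0,"hand":0.0854}]'; python3 -m pendant --help
```

```text
clock: 0.18
position: [0.1439, 0.5478, 0.2306]
ee_rot: [-0.001, 0.119, 0.993, 0.0]
contact_force: [-0.4, 0.2, 0.5]
width: 0.0854
gripper_force: 0.0invalid input: not JSON, or not a number
```

```bash
python3 -m pendant '[{"dx":-0.0214,"dy":-0.02,"dz":0,"rx":0,"ry":0,"rz":0,"hand":0.0854},{"dx":-0.0214,"dy":-0.02,"dz":0,"rx":0,"ry":0,"rz":0,"hand":0.0854},{"dx":-0.0214,"dy":-0.02,"dz":0,"rx":0,"ry":0,"rz":0,"hand":0.0854},{"dx":-0.0214,"dy":-0.02,"dz":0,"rx":0,"ry":0,"rz":0,"hand":0.0854},{"dx":-0.0214,"dy":-0.02,"dz":0,"rx":0,"ry":0,"rz":0,"hand":0.0854},{"dx":-0.0214,"dy":-0.02,"dz":0,"rx":0,"ry":0,"rz":0,"hand":0.0854},{"dx":-0.0214,"dy":-0.02,"dz":0,"rx":0,"ry":0,"rz":0,"hand":0.0854},{"dx":-0.0214,"dy":-0.02,"dz":0,"rx":0,"ry":0,"rz":0,"hand":0.0854},{"dx":-0.0214,"dy":-0.02,"dz":0,"rx":0,"ry":0,"rz":0,"hand":0.0854},{"dx":-0.0214,"dy":-0.02,"dz":0,"rx":0,"ry":0,"rz":0,"hand":0.0854}]'
python3 -m pendant '[{"dx":-0.0214,"dy":-0.02,"dz":0,"rx":0,"ry":0,"rz":0,"hand":0.0854},{"dx":-0.0214,"dy":-0.02,"dz":0,"rx":0,"ry":0,"rz":0,"hand":0.0854},{"dx":-0.0214,"dy":-0.02,"dz":0,"rx":0,"ry":0,"rz":0,"hand":0.0854},{"dx":-0.0214,"dy":-0.02,"dz":0,"rx":0,"ry":0,"rz":0,"hand":0.0854},{"dx":-0.0214,"dy":-0.02,"dz":0,"rx":0,"ry":0,"rz":0,"hand":0.0854},{"dx":-0.0214,"dy":-0.02,"dz":0,"rx":0,"ry":0,"rz":0,"hand":0.0854},{"dx":-0.0214,"dy":-0.02,"dz":0,"rx":0,"ry":0,"rz":0,"hand":0.0854},{"dx":-0.0214,"dy":-0.02,"dz":0,"rx":0,"ry":0,"rz":0,"hand":0.0854},{"dx":-0.0214,"dy":-0.02,"dz":0,"rx":0,"ry":0,"rz":0,"hand":0.0854},{"dx":-0.0108,"dy":-0.0111,"dz":0,"rx":0,"ry":0,"rz":-6.4,"hand":0.0854},{"dx":0,"dy":0,"dz":0,"rx":0,"ry":0,"rz":-6.3,"hand":0.0854},{"dx":0,"dy":0,"dz":0,"rx":0,"ry":0,"rz":0,"hand":0.0854}]'
echo; python3 go.py .4565 .067 .135 88.9
```

```text
clock: 1.02
position: [0.3049, 0.2992, 0.2312]
ee_rot: [0.0, 0.12, 0.993, -0.0]
contact_force: [0.8, -0.5, -0.2]
width: 0.0852
gripper_force: 0.0
clock: 2.02
position: [0.4563, 0.0658, 0.2309]
ee_rot: [-0.001, 0.01, 1.0, -0.0]
contact_force: [-0.2, 0.4, -0.5]
width: 0.0851
gripper_force: 0.0

shift mm (tool) [-0.3  1.2 95.9] turn deg [-0.02 -0.07 -0.04]
t 2.02 pos [0.4563 0.0658 0.2309] yaw 88.86 tilt [-0.0012 -0.0004] F [-0.2  0.4 -0.5] w 0.0851 g 0.0
```

```bash
python3 -m pendant '[{"dx":0,"dy":0.001,"dz":0.024,"rx":0,"ry":0,"rz":0,"hand":0.0854},{"dx":0,"dy":0,"dz":0.024,"rx":0,"ry":0,"rz":0,"hand":0.0854},{"dx":0,"dy":0,"dz":0.024,"rx":0,"ry":0,"rz":0,"hand":0.0854},{"dx":0,"dy":0,"dz":0.024,"rx":0,"ry":0,"rz":0,"hand":0.0854},{"dx":0,"dy":0,"dz":0,"rx":0,"ry":0,"rz":0,"hand":0.0854},{"dx":0,"dy":0,"dz":0,"rx":0,"ry":0,"rz":0,"hand":0.0854}]'
python3 -m pendant '[{"dx":0,"dy":0,"dz":0,"rx":0,"ry":0,"rz":0,"hand":0.01},{"dx":0,"dy":0,"dz":0,"rx":0,"ry":0,"rz":0,"hand":0.01},{"dx":0,"dy":0,"dz":0,"rx":0,"ry":0,"rz":0,"hand":0.01},{"dx":0,"dy":0,"dz":0,"rx":0,"ry":0,"rz":0,"hand":0.01},{"dx":0,"dy":0,"dz":0,"rx":0,"ry":0,"rz":0,"hand":0.01},{"dx":0,"dy":0,"dz":0,"rx":0,"ry":0,"rz":0,"hand":0.01},{"dx":0,"dy":0,"dz":0,"rx":0,"ry":0,"rz":0,"hand":0.01},{"dx":0,"dy":0,"dz":0,"rx":0,"ry":0,"rz":0,"hand":0.01},{"dx":0,"dy":0,"dz":0,"rx":0,"ry":0,"rz":0,"hand":0.01},{"dx":0,"dy":0,"dz":0,"rx":0,"ry":0,"rz":0,"hand":0.01}]' 30
echo; python3 go.py .4565 .067 .135 88.9
```

```text
clock: 2.52
position: [0.4552, 0.0686, 0.1347]
ee_rot: [-0.002, 0.01, 1.0, -0.0]
contact_force: [0.8, 0.4, 0.4]
width: 0.0854
gripper_force: 0.0
clock: 3.35
position: [0.457, 0.0685, 0.1359]
ee_rot: [0.0, 0.01, 1.0, 0.0]
contact_force: [-0.4, 0.5, 5.3]
width: 0.0169
gripper_force: 29.6

shift mm (tool) [ 0.5 -1.5  0.9] turn deg [ 0.01  0.05 -0.  ]
t 3.35 pos [0.457  0.0685 0.1359] yaw 88.9 tilt [0.0009 0.0001] F [-0.4  0.5  5.3] w 0.0169 g 29.6
```

```bash
python3 -m pendant '[{"dx":-0.0003,"dy":0.0093,"dz":0,"rx":0,"ry":0,"rz":3.33,"hand":0.01},{"dx":-0.0003,"dy":0.0093,"dz":0,"rx":0,"ry":0,"rz":3.33,"hand":0.01},{"dx":-0.0003,"dy":0.0093,"dz":0,"rx":0,"ry":0,"rz":3.33,"hand":0.01},{"dx":-0.0003,"dy":0.0093,"dz":0,"rx":0,"ry":0,"rz":3.33,"hand":0.01},{"dx":-0.0003,"dy":0.0093,"dz":0,"rx":0,"ry":0,"rz":3.33,"hand":0.01},{"dx":-0.0003,"dy":0.0093,"dz":0,"rx":0,"ry":0,"rz":3.33,"hand":0.01},{"dx":-0.0003,"dy":0.0093,"dz":0,"rx":0,"ry":0,"rz":3.33,"hand":0.01},{"dx":-0.0003,"dy":0.0093,"dz":0,"rx":0,"ry":0,"rz":3.33,"hand":0.01},{"dx":-0.0003,"dy":0.0093,"dz":0,"rx":0,"ry":0,"rz":3.33,"hand":0.01},{"dx":-0.0003,"dy":0.0093,"dz":0,"rx":0,"ry":0,"rz":3.33,"hand":0.01},{"dx":-0.0003,"dy":0.0093,"dz":0,"rx":0,"ry":0,"rz":3.33,"hand":0.01},{"dx":0,"dy":0,"dz":0,"rx":0,"ry":0,"rz":0,"hand":0.01}]'
echo; python3 go.py .5905 .222 .135 9.2; python3 -c "
from h import *
p=manip.get_state()['position'][:2]-[.616,.064]; print(np.hypot(*p),np.degrees(np.arctan2(p[1],p[0])))"
```

```text
clock: 4.35
position: [0.4919, 0.1645, 0.1359]
ee_rot: [0.001, 0.324, 0.946, 0.001]
contact_force: [-0.4, 0.2, 6.1]
width: 0.0172
gripper_force: 29.9

shift mm (tool) [-42.7 105.9   1.2] turn deg [1.400e-01 1.000e-02 4.302e+01]
t 4.35 pos [0.4919 0.1645 0.1359] yaw 52.22 tilt [0.0021 0.0011] F [-0.4  0.2  6.1] w 0.0172 g 29.9
0.15964911160472434 140.99861485118825
```

```bash
python3 -m pendant '[{"dx":-0.0003,"dy":0.0093,"dz":0,"rx":0,"ry":0,"rz":3.33,"hand":0.01},{"dx":-0.0003,"dy":0.0093,"dz":0,"rx":0,"ry":0,"rz":3.33,"hand":0.01},{"dx":-0.0003,"dy":0.0093,"dz":0,"rx":0,"ry":0,"rz":3.33,"hand":0.01},{"dx":-0.0003,"dy":0.0093,"dz":0,"rx":0,"ry":0,"rz":3.33,"hand":0.01},{"dx":-0.0003,"dy":0.0093,"dz":0,"rx":0,"ry":0,"rz":3.33,"hand":0.01},{"dx":-0.0003,"dy":0.0093,"dz":0,"rx":0,"ry":0,"rz":3.33,"hand":0.01},{"dx":-0.0003,"dy":0.0093,"dz":0,"rx":0,"ry":0,"rz":3.33,"hand":0.01},{"dx":-0.0003,"dy":0.0093,"dz":0,"rx":0,"ry":0,"rz":3.33,"hand":0.01},{"dx":-0.0003,"dy":0.0093,"dz":0,"rx":0,"ry":0,"rz":3.33,"hand":0.01},{"dx":-0.0003,"dy":0.0093,"dz":0,"rx":0,"ry":0,"rz":3.33,"hand":0.01},{"dx":-0.0003,"dy":0.0093,"dz":0,"rx":0,"ry":0,"rz":3.33,"hand":0.01},{"dx":0,"dy":0,"dz":0,"rx":0,"ry":0,"rz":0,"hand":0.01}]'
python3 -m pendant '[{"dx":0,"dy":0.004,"dz":0,"rx":0,"ry":0,"rz":1.4,"hand":0.01},{"dx":0,"dy":0.004,"dz":0,"rx":0,"ry":0,"rz":1.4,"hand":0.01},{"dx":0,"dy":0.004,"dz":0,"rx":0,"ry":0,"rz":1.4,"hand":0.01},{"dx":0,"dy":0.003,"dz":0,"rx":0,"ry":0,"rz":0,"hand":0.01},{"dx":0,"dy":0,"dz":0,"rx":0,"ry":0,"rz":0,"hand":0.01},{"dx":0,"dy":0,"dz":0,"rx":0,"ry":0,"rz":0,"hand":0.01}]'
echo; python3 go.py .5905 .222 .135 9.2; python3 -c "
from h import *
p=manip.get_state()['position'][:2]-[.616,.064]; print(np.hypot(*p),np.degrees(np.arctan2(p[1],p[0])))"
```

```text
clock: 5.35
position: [0.5762, 0.2193, 0.1359]
ee_rot: [0.001, 0.605, 0.796, 0.001]
contact_force: [-0.1, -0.1, 5.9]
width: 0.0174
gripper_force: 29.9
clock: 5.85
position: [0.5889, 0.2221, 0.136]
ee_rot: [0.0, 0.633, 0.774, 0.0]
contact_force: [-0.5, -1.7, 5.5]
width: 0.0172
gripper_force: 29.8

shift mm (tool) [-0.4  1.6  1. ] turn deg [0.03 0.04 2.26]
t 5.85 pos [0.5889 0.2221 0.136 ] yaw 11.46 tilt [ 0.0007 -0.0005] F [-0.5 -1.7  5.5] w 0.0172 g 29.8
0.16039899618813577 99.72905316148166
```

```bash
python3 -m pendant '[{"dx":0,"dy":0.003,"dz":0,"rx":0,"ry":0,"rz":1,"hand":0.01},{"dx":0,"dy":0.003,"dz":0,"rx":0,"ry":0,"rz":0,"hand":0.01},{"dx":0,"dy":0,"dz":0,"rx":0,"ry":0,"rz":0,"hand":0.01},{"dx":0,"dy":0,"dz":0,"rx":0,"ry":0,"rz":0,"hand":0.01},{"dx":0,"dy":0,"dz":0,"rx":0,"ry":0,"rz":0,"hand":0.01}]'
echo; python3 go.py .5905 .222 .135 9.2; python3 -c "
from h import *
p=manip.get_state()['position'][:2]-[.616,.064]; print(np.hypot(*p),np.degrees(np.arctan2(p[1],p[0])))"
```

```text
clock: 6.27
position: [0.5914, 0.2227, 0.1359]
ee_rot: [-0.002, 0.639, 0.769, -0.003]
contact_force: [-6.8, -2.4, 7.6]
width: 0.0169
gripper_force: 30.5

shift mm (tool) [-0.5 -1.   0.9] turn deg [-0.35  0.06  1.31]
t 6.27 pos [0.5914 0.2227 0.1359] yaw 10.51 tilt [-0.0058 -0.002 ] F [-6.8 -2.4  7.6] w 0.0169 g 30.5
0.16055488859318937 98.81899540286072
```

The lever has reached its stop: the post is at 98.8° against 99.2° expected, with contact force building. I'll release it, rise, and take the image-check offsets for the head.

```bash
python3 -m pendant '[{"dx":0,"dy":0,"dz":0,"rx":0,"ry":0,"rz":0,"hand":0.06},{"dx":0,"dy":0,"dz":0,"rx":0,"ry":0,"rz":0,"hand":0.06},{"dx":0,"dy":0,"dz":0,"rx":0,"ry":0,"rz":0,"hand":0.06},{"dx":0,"dy":0,"dz":0,"rx":0,"ry":0,"rz":0,"hand":0.06},{"dx":0,"dy":-0.005,"dz":0,"rx":0,"ry":0,"rz":0,"hand":0.06},{"dx":0,"dy":0,"dz":-0.015,"rx":0,"ry":0,"rz":0,"hand":0.06},{"dx":0,"dy":0,"dz":-0.03,"rx":0,"ry":0,"rz":0,"hand":0.06},{"dx":0,"dy":0,"dz":-0.03,"rx":0,"ry":0,"rz":0,"hand":0.06},{"dx":0,"dy":0,"dz":-0.015,"rx":0,"ry":0,"rz":0,"hand":0.06},{"dx":0,"dy":0,"dz":0,"rx":0,"ry":0,"rz":0,"hand":0.06}]'
echo; python3 go.py .5958 -.2237 .225 -67.7
```

```text
clock: 7.1
position: [0.5917, 0.2236, 0.2298]
ee_rot: [0.002, 0.64, 0.769, 0.003]
contact_force: [0.5, 0.5, 0.1]
width: 0.0596
gripper_force: 0.0

shift mm (tool) [-440.6  -77.2    3.8] turn deg [ 0.38 -0.36 78.16]
t 7.1 pos [0.5917 0.2236 0.2298] yaw 10.46 tilt [0.0082 0.0022] F [0.5 0.5 0.1] w 0.0596 g 0.0
```

```bash
python3 -m pendant '[{"dx":-0.012,"dy":-0.002,"dz":0,"rx":0,"ry":0,"rz":0,"hand":0.06},{"dx":-0.03,"dy":-0.0053,"dz":0,"rx":0,"ry":0,"rz":0,"hand":0.06},{"dx":-0.03,"dy":-0.0053,"dz":0,"rx":0,"ry":0,"rz":0,"hand":0.06},{"dx":-0.03,"dy":-0.0053,"dz":0,"rx":0,"ry":0,"rz":0,"hand":0.06},{"dx":-0.03,"dy":-0.0053,"dz":0,"rx":0,"ry":0,"rz":0,"hand":0.06},{"dx":-0.03,"dy":-0.0053,"dz":0,"rx":0,"ry":0,"rz":0,"hand":0.06},{"dx":-0.03,"dy":-0.0053,"dz":0,"rx":0,"ry":0,"rz":0,"hand":0.06},{"dx":-0.03,"dy":-0.0053,"dz":0,"rx":0,"ry":0,"rz":0,"hand":0.06},{"dx":-0.03,"dy":-0.0053,"dz":0,"rx":0,"ry":0,"rz":0,"hand":0.06},{"dx":-0.03,"dy":-0.0053,"dz":0,"rx":0,"ry":0,"rz":0,"hand":0.06}]'
python3 -m pendant '[{"dx":-0.03,"dy":-0.0053,"dz":0,"rx":0,"ry":0,"rz":0,"hand":0.06},{"dx":-0.03,"dy":-0.0053,"dz":0,"rx":0,"ry":0,"rz":0,"hand":0.06},{"dx":-0.03,"dy":-0.0053,"dz":0,"rx":0,"ry":0,"rz":0,"hand":0.06},{"dx":-0.03,"dy":-0.0053,"dz":0,"rx":0,"ry":0,"rz":0,"hand":0.06},{"dx":-0.025,"dy":-0.0044,"dz":0,"rx":0,"ry":0,"rz":0,"hand":0.06},{"dx":-0.0136,"dy":-0.002,"dz":0,"rx":0,"ry":0,"rz":6.5,"hand":0.06},{"dx":0,"dy":0,"dz":0,"rx":0,"ry":0,"rz":6.5,"hand":0.06},{"dx":0,"dy":0,"dz":0,"rx":0,"ry":0,"rz":6.5,"hand":0.06},{"dx":0,"dy":0,"dz":0,"rx":0,"ry":0,"rz":6.5,"hand":0.06},{"dx":0,"dy":0,"dz":0,"rx":0,"ry":0,"rz":6.5,"hand":0.06},{"dx":0,"dy":0,"dz":0,"rx":0,"ry":0,"rz":6.5,"hand":0.06},{"dx":0,"dy":0,"dz":0,"rx":0,"ry":0,"rz":6.5,"hand":0.06}]'
python3 -m pendant '[{"dx":0,"dy":0,"dz":0,"rx":0,"ry":0,"rz":6.5,"hand":0.06},{"dx":0,"dy":0,"dz":0,"rx":0,"ry":0,"rz":6.5,"hand":0.06},{"dx":0,"dy":0,"dz":0,"rx":0,"ry":0,"rz":6.5,"hand":0.06},{"dx":0,"dy":0,"dz":0,"rx":0,"ry":0,"rz":6.5,"hand":0.06},{"dx":0,"dy":0,"dz":0,"rx":0,"ry":0,"rz":6.5,"hand":0.06},{"dx":0,"dy":0,"dz":0,"rx":0,"ry":0,"rz":0,"hand":0.06},{"dx":0,"dy":0,"dz":0,"rx":0,"ry":0,"rz":0,"hand":0.06}]'
echo; python3 go.py .5958 -.2237 .089 -67.7
```

```text
clock: 7.93
position: [0.5899, -0.0654, 0.223]
ee_rot: [-0.002, 0.64, 0.768, -0.001]
contact_force: [0.8, 1.0, -0.7]
width: 0.0596
gripper_force: 0.0
clock: 8.93
position: [0.5916, -0.2246, 0.2227]
ee_rot: [-0.002, 0.889, 0.459, -0.002]
contact_force: [0.1, -0.7, 0.1]
width: 0.0602
gripper_force: 0.0
clock: 9.52
position: [0.5922, -0.2245, 0.2235]
ee_rot: [-0.001, 0.981, 0.196, -0.001]
contact_force: [0.6, 0.4, -0.6]
width: 0.0597
gripper_force: 0.0

shift mm (tool) [  4.    1.  134.4] turn deg [-0.14  0.14  0.29]
t 9.52 pos [ 0.5922 -0.2245  0.2235] yaw -67.41 tilt [-0.0032  0.0013] F [ 0.6  0.4 -0.6] w 0.0597 g 0.0
```

```bash
python3 -m pendant '[{"dx":0.0035,"dy":0.001,"dz":0.02,"rx":0,"ry":0,"rz":0.2,"hand":0.06},{"dx":0,"dy":0,"dz":0.03,"rx":0,"ry":0,"rz":0,"hand":0.06},{"dx":0,"dy":0,"dz":0.03,"rx":0,"ry":0,"rz":0,"hand":0.06},{"dx":0,"dy":0,"dz":0.03,"rx":0,"ry":0,"rz":0,"hand":0.06},{"dx":0,"dy":0,"dz":0.014,"rx":0,"ry":0,"rz":0,"hand":0.06},{"dx":0,"dy":0,"dz":0.01,"rx":0,"ry":0,"rz":0,"hand":0.06},{"dx":0,"dy":0,"dz":0,"rx":0,"ry":0,"rz":0,"hand":0.06},{"dx":0,"dy":0,"dz":0,"rx":0,"ry":0,"rz":0,"hand":0.06}]'
echo; python3 go.py .5958 -.2237 .089 -67.7; python3 -c "
from h import *
t=img('top');s=img('scene'); cv2.imwrite('pics/c2.png',np.hstack([crop(t,295,130,80,60),crop(s,165,175,80,60)]))"
```

```text
clock: 10.18
position: [0.597, -0.2241, 0.0911]
ee_rot: [-0.0, 0.981, 0.193, -0.0]
contact_force: [0.8, -0.3, 1.0]
width: 0.0603
gripper_force: 0.0

shift mm (tool) [-1.  -0.8  2.1] turn deg [-0.02  0.02  0.  ]
t 10.18 pos [ 0.597  -0.2241  0.0911] yaw -67.7 tilt [-0.0004  0.0002] F [ 0.8 -0.3  1. ] w 0.0603 g 0.0
```

View pics/c2.png

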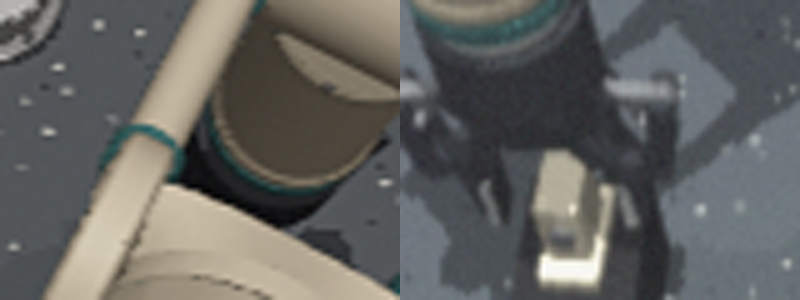

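The fingers stand on either side of the grip block, at (490,200) and (630,205) with the block at about (567,200). Now I'll close the gripper and then lift.

```bash
python3 -m pendant '[{"dx":0,"dy":0,"dz":0,"rx":0,"ry":0,"rz":0,"hand":0.012},{"dx":0,"dy":0,"dz":0,"rx":0,"ry":0,"rz":0,"hand":0.012},{"dx":0,"dy":0,"dz":0,"rx":0,"ry":0,"rz":0,"hand":0.012},{"dx":0,"dy":0,"dz":0,"rx":0,"ry":0,"rz":0,"hand":0.012},{"dx":0,"dy":0,"dz":0,"rx":0,"ry":0,"rz":0,"hand":0.012},{"dx":0,"dy":0,"dz":0,"rx":0,"ry":0,"rz":0,"hand":0.012},{"dx":0,"dy":0,"dz":0,"rx":0,"ry":0,"rz":0,"hand":0.012},{"dx":0,"dy":0,"dz":0,"rx":0,"ry":0,"rz":0,"hand":0.012}]' 70
echo; python3 go.py .5958 -.2237 .235 -67.7
```

```text
clock: 10.95
position: [0.5974, -0.2239, 0.0924]
ee_rot: [0.0, 0.981, 0.193, 0.001]
contact_force: [-2.0, 0.8, 5.6]
width: 0.0211
gripper_force: 69.3

shift mm (tool) [  -1.2   -0.7 -142.6] turn deg [ 0.05 -0.05 -0.05]
t 10.95 pos [ 0.5974 -0.2239  0.0924] yaw -67.75 tilt [ 0.0012 -0.0004] F [-2.   0.8  5.6] w 0.0211 g 69.3
```

```bash
python3 -m pendant '[{"dx":0,"dy":0,"dz":-0.005,"rx":0,"ry":0,"rz":0,"hand":0.012},{"dx":0,"dy":0,"dz":-0.015,"rx":0,"ry":0,"rz":0,"hand":0.012},{"dx":0,"dy":0,"dz":-0.02,"rx":0,"ry":0,"rz":0,"hand":0.012},{"dx":0,"dy":0,"dz":-0.02,"rx":0,"ry":0,"rz":0,"hand":0.012},{"dx":0,"dy":0,"dz":-0.02,"rx":0,"ry":0,"rz":0,"hand":0.012},{"dx":0,"dy":0,"dz":-0.02,"rx":0,"ry":0,"rz":0,"hand":0.012},{"dx":0,"dy":0,"dz":-0.02,"rx":0,"ry":0,"rz":0,"hand":0.012},{"dx":0,"dy":0,"dz":-0.02,"rx":0,"ry":0,"rz":0,"hand":0.012},{"dx":0,"dy":0,"dz":-0.01,"rx":0,"ry":0,"rz":0,"hand":0.012},{"dx":0,"dy":0,"dz":0,"rx":0,"ry":0,"rz":0,"hand":0.012}]'
echo; python3 go.py .561 .0619 .242 2.24
```

```text
clock: 11.78
position: [0.5981, -0.2244, 0.2432]
ee_rot: [0.001, 0.981, 0.193, 0.002]
contact_force: [1.3, 0.0, -3.9]
width: 0.021
gripper_force: 68.9

shift mm (tool) [  74.1 -279.1    0.6] turn deg [ 2.4e-01 -2.0e-02 -7.0e+01]
t 11.78 pos [ 0.5981 -0.2244  0.2432] yaw -67.76 tilt [ 0.0035 -0.0018] F [ 1.3  0.  -3.9] w 0.021 g 68.9
```

```bash
python3 -m pendant '[{"dx":0.003,"dy":-0.0115,"dz":0,"rx":0,"ry":0,"rz":0,"hand":0.012},{"dx":0.0065,"dy":-0.0245,"dz":0,"rx":0,"ry":0,"rz":0,"hand":0.012},{"dx":0.0065,"dy":-0.0245,"dz":0,"rx":0,"ry":0,"rz":0,"hand":0.012},{"dx":0.0065,"dy":-0.0245,"dz":0,"rx":0,"ry":0,"rz":0,"hand":0.012},{"dx":0.0065,"dy":-0.0245,"dz":0,"rx":0,"ry":0,"rz":0,"hand":0.012},{"dx":0.0065,"dy":-0.0245,"dz":0,"rx":0,"ry":0,"rz":0,"hand":0.012},{"dx":0.0065,"dy":-0.0245,"dz":0,"rx":0,"ry":0,"rz":0,"hand":0.012},{"dx":0.0065,"dy":-0.0245,"dz":0,"rx":0,"ry":0,"rz":0,"hand":0.012},{"dx":0.0065,"dy":-0.0245,"dz":0,"rx":0,"ry":0,"rz":0,"hand":0.012},{"dx":0.0065,"dy":-0.0245,"dz":0,"rx":0,"ry":0,"rz":0,"hand":0.012},{"dx":0.0065,"dy":-0.0245,"dz":0,"rx":0,"ry":0,"rz":0,"hand":0.012},{"dx":0.006,"dy":-0.022,"dz":0,"rx":0,"ry":0,"rz":0,"hand":0.012}]'
python3 -m pendant '[{"dx":0,"dy":0,"dz":0,"rx":0,"ry":0,"rz":-6.5,"hand":0.012},{"dx":0,"dy":0,"dz":0,"rx":0,"ry":0,"rz":-6.5,"hand":0.012},{"dx":0,"dy":0,"dz":0,"rx":0,"ry":0,"rz":-6.5,"hand":0.012},{"dx":0,"dy":0,"dz":0,"rx":0,"ry":0,"rz":-6.5,"hand":0.012},{"dx":0,"dy":0,"dz":0,"rx":0,"ry":0,"rz":-6.5,"hand":0.012},{"dx":0,"dy":0,"dz":0,"rx":0,"ry":0,"rz":-6.5,"hand":0.012},{"dx":0,"dy":0,"dz":0,"rx":0,"ry":0,"rz":-6.5,"hand":0.012},{"dx":0,"dy":0,"dz":0,"rx":0,"ry":0,"rz":-6.5,"hand":0.012},{"dx":0,"dy":0,"dz":0,"rx":0,"ry":0,"rz":-6.5,"hand":0.012},{"dx":0,"dy":0,"dz":0,"rx":0,"ry":0,"rz":-6.5,"hand":0.012},{"dx":0,"dy":0,"dz":0,"rx":0,"ry":0,"rz":-5,"hand":0.012},{"dx":0,"dy":0,"dz":0,"rx":0,"ry":0,"rz":0,"hand":0.012}]'
python3 -m pendant '[{"dx":0,"dy":0,"dz":0,"rx":0,"ry":0,"rz":0,"hand":0.012}]'
python3 go.py .561 .0619 .242 2.24; python3 -c "
from h import *
import pickle
t=img('top');s=img('scene');pickle.dump(s,open('s3.pkl','wb'));cv2.imwrite('pics/c3.png',np.hstack([crop(t,150,125,140,105),crop(s,245,170,120,90)]))"
```

```text
clock: 12.78
position: [0.5578, 0.0642, 0.239]
ee_rot: [-0.001, 0.981, 0.193, -0.002]
contact_force: [0.8, 0.2, -4.1]
width: 0.0213
gripper_force: 68.8
clock: 13.78
position: [0.5584, 0.0626, 0.2391]
ee_rot: [-0.002, 0.693, 0.721, -0.001]
contact_force: [0.3, -0.9, -4.2]
width: 0.0213
gripper_force: 69.3
clock: 13.87
position: [0.5588, 0.0624, 0.2396]
ee_rot: [-0.001, 0.694, 0.72, -0.001]
contact_force: [0.3, -0.8, -5.2]
width: 0.0213
gripper_force: 69.3
shift mm (tool) [-0.6  2.2 -2.4] turn deg [-0.2  -0.03 -0.11]
t 13.87 pos [0.5588 0.0624 0.2396] yaw 2.13 tilt [-0.0036  0.0005] F [ 0.3 -0.8 -5.2] w 0.0213 g 69.3
```

View pics/c3.png

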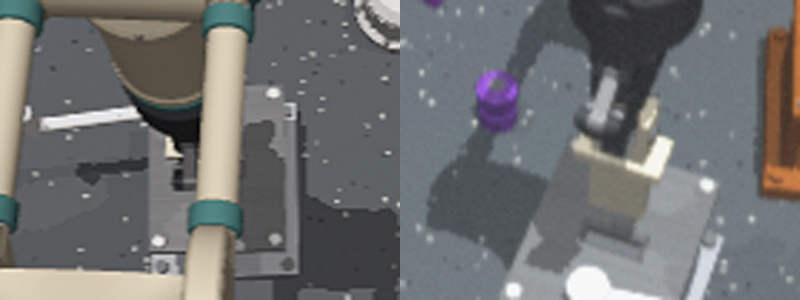

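The head hangs level above the slot. In the right crop the tang's lower end runs (590,205)–(645,217) and the slot sits just in front at about (614,243). I'll check the alignment by overlaying the projected model.

Run:
```python
from h import *
import pickle
s=pickle.load(open('s3.pkl','rb')); u0,v0,w,h=285,195,80,60; k=10
a=crop(s,u0,v0,w,h,800,600)
def box(c,yaw,sx,sy,z0,z1,col):
    q=R.from_euler('z',yaw,degrees=True)
    for z in(z0,z1):
        p=q.apply([[i*sx/2,j*sy/2,0] for i,j in((1,1),(1,-1),(-1,-1),(-1,1))])+[c[0],c[1],z]
        u=(proj(s,p)-[u0,v0]+.5)*k-.5
        cv2.polylines(a,[np.int32(np.round(u))],True,col,1)
tip=.2396-.0874
c=(.5590,.0612)
box(c,92.2,.040,.012,tip,tip+.065,(0,0,255)); box(c,92.2,.058,.030,tip+.065,tip+.075,(0,255,0)); box(c,92.2,.036,.022,tip+.12,tip+.12,(255,255,0))
box((.561,.0619),2.24,.022,.050,.11,.11,(0,255,255)); box((.561,.0619),2.24,.150,.120,.11,.11,(255,0,255))
cv2.imwrite('pics/o1.png',a)
```

```text
(no output)
```

View pics/o1.png

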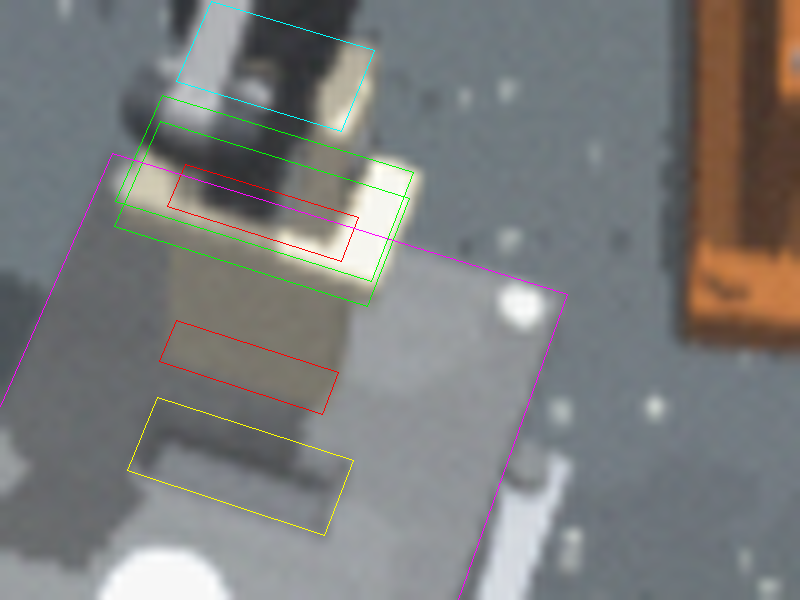

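The projected model and the picture agree to about 1–1.5 mm, which is within the 4 mm lead-in. I'll shift +2.2 mm along tool y and come down slowly, watching the force.

```bash
python3 -m pendant '[{"dx":-0.0003,"dy":0.0022,"dz":0,"rx":0,"ry":0,"rz":-0.1,"hand":0.012},{"dx":0,"dy":0,"dz":0.012,"rx":0,"ry":0,"rz":0,"hand":0.012},{"dx":0,"dy":0,"dz":0.012,"rx":0,"ry":0,"rz":0,"hand":0.012},{"dx":0,"dy":0,"dz":0.01,"rx":0,"ry":0,"rz":0,"hand":0.012},{"dx":0,"dy":0,"dz":0.004,"rx":0,"ry":0,"rz":0,"hand":0.012},{"dx":0,"dy":0,"dz":0.002,"rx":0,"ry":0,"rz":0,"hand":0.012},{"dx":0,"dy":0,"dz":0.002,"rx":0,"ry":0,"rz":0,"hand":0.012},{"dx":0,"dy":0,"dz":0,"rx":0,"ry":0,"rz":0,"hand":0.012},{"dx":0,"dy":0,"dz":0,"rx":0,"ry":0,"rz":0,"hand":0.012}]'
echo; python3 go.py .561 .0622 .158 2.24; python3 -c "
from h import *
print(manip.get_state()['moment'].round(2))"
```

```text
clock: 14.72
position: [0.5628, 0.0617, 0.1998]
ee_rot: [0.0, 0.693, 0.721, 0.0]
contact_force: [0.2, -0.5, -3.6]
width: 0.021
gripper_force: 69.1

shift mm (tool) [ 0.6 -1.8 41.8] turn deg [ 0.06 -0.    0.1 ]
t 14.72 pos [0.5628 0.0617 0.1998] yaw 2.34 tilt [0.001  0.0001] F [ 0.2 -0.5 -3.6] w 0.021 g 69.1
[ 0.    0.02 -0.  ]
```

```bash
for i in 1 2 3 4 5; do python3 -m pendant '[{"dx":0,"dy":0,"dz":0,"rx":0,"ry":0,"rz":0,"hand":0.012}]' | grep -E 'position'; done
python3 -m pendant '[{"dx":0,"dy":0,"dz":0.003,"rx":0,"ry":0,"rz":0,"hand":0.012},{"dx":0,"dy":0,"dz":0.002,"rx":0,"ry":0,"rz":0,"hand":0.012},{"dx":0,"dy":0,"dz":0,"rx":0,"ry":0,"rz":0,"hand":0.012}]'
```

```text
position: [0.5627, 0.0617, 0.1999]
position: [0.5627, 0.0617, 0.1998]
position: [0.5626, 0.0617, 0.1997]
position: [0.5625, 0.0617, 0.1995]
position: [0.5624, 0.0617, 0.1994]
clock: 15.38
position: [0.5619, 0.0617, 0.1936]
ee_rot: [-0.001, 0.693, 0.721, -0.0]
contact_force: [-0.5, 0.6, -5.2]
width: 0.0211
gripper_force: 69.3
```

```bash
python3 -m pendant '[{"dx":0,"dy":0,"dz":0.002,"rx":0,"ry":0,"rz":0,"hand":0.012},{"dx":0,"dy":0,"dz":0.002,"rx":0,"ry":0,"rz":0,"hand":0.012},{"dx":0,"dy":0,"dz":0,"rx":0,"ry":0,"rz":0,"hand":0.012}]'; echo; python3 -m pendant '[{"dx":0,"dy":0,"dz":0.002,"rx":0,"ry":0,"rz":0,"hand":0.012},{"dx":0,"dy":0,"dz":0.002,"rx":0,"ry":0,"rz":0,"hand":0.012},{"dx":0,"dy":0,"dz":0,"rx":0,"ry":0,"rz":0,"hand":0.012}]';  python3 -c "
from h import *
print(manip.get_state()['moment'].round(2))"
```

```text
clock: 15.63
position: [0.5621, 0.0617, 0.1898]
ee_rot: [-0.0, 0.693, 0.721, -0.0]
contact_force: [-0.5, -1.1, -5.2]
width: 0.0212
gripper_force: 69.3

clock: 15.88
position: [0.5621, 0.0617, 0.1858]
ee_rot: [-0.0, 0.693, 0.721, -0.0]
contact_force: [-0.1, -0.1, -5.9]
width: 0.0211
gripper_force: 69.3
[-0.02  0.03 -0.01]
```

```bash
python3 -m pendant '[{"dx":0,"dy":0,"dz":0.003,"rx":0,"ry":0,"rz":0,"hand":0.012},{"dx":0,"dy":0,"dz":0.003,"rx":0,"ry":0,"rz":0,"hand":0.012},{"dx":0,"dy":0,"dz":0.003,"rx":0,"ry":0,"rz":0,"hand":0.012},{"dx":0,"dy":0,"dz":0.003,"rx":0,"ry":0,"rz":0,"hand":0.012},{"dx":0,"dy":0,"dz":0,"rx":0,"ry":0,"rz":0,"hand":0.012}]'; echo; python3 -m pendant '[{"dx":0,"dy":0,"dz":0.004,"rx":0,"ry":0,"rz":0,"hand":0.012},{"dx":0,"dy":0,"dz":0.004,"rx":0,"ry":0,"rz":0,"hand":0.012},{"dx":0,"dy":0,"dz":0.004,"rx":0,"ry":0,"rz":0,"hand":0.012},{"dx":0,"dy":0,"dz":0.003,"rx":0,"ry":0,"rz":0,"hand":0.012},{"dx":0,"dy":0,"dz":0,"rx":0,"ry":0,"rz":0,"hand":0.012},{"dx":0,"dy":0,"dz":0,"rx":0,"ry":0,"rz":0,"hand":0.012},{"dx":0,"dy":0,"dz":0,"rx":0,"ry":0,"rz":0,"hand":0.012}]';  python3 -c "
from h import *
print(manip.get_state()['moment'].round(2))
s=img('scene');t=img('top');cv2.imwrite('pics/c5.png',np.hstack([crop(t,140,125,140,105),crop(s,270,180,90,68)]))"
```

```text
clock: 16.3
position: [0.5618, 0.0617, 0.1734]
ee_rot: [-0.001, 0.692, 0.721, -0.001]
contact_force: [-0.1, 0.6, -3.7]
width: 0.021
gripper_force: 69.3

clock: 16.88
position: [0.5625, 0.0617, 0.1594]
ee_rot: [0.0, 0.693, 0.721, 0.0]
contact_force: [0.2, -0.8, -4.7]
width: 0.0209
gripper_force: 69.4
[-0.05 -0.02  0.05]
```

View pics/c5.png

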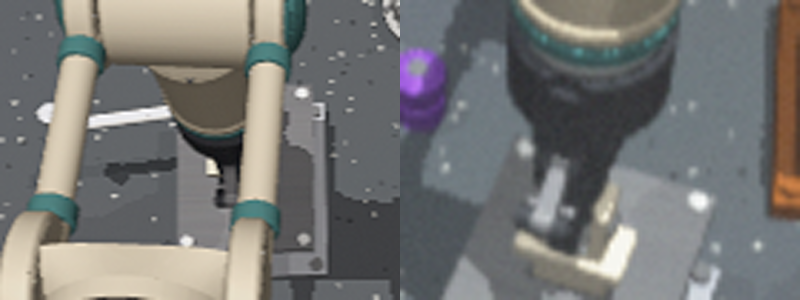

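Run:
```python
from h import *
t=img('top');s=img('scene')
p=back(t,140+45.5/2.857-.5,125+113.5/2.857-.5,.17)-[.616,.064,0]; print('lever post',p,np.hypot(*p[:2]),np.degrees(np.arctan2(p[1],p[0])))
# shoulder lower/front corners: predicted crop pixels for shoulder bottom .137
q=R.from_euler('z',92.24,degrees=True)
for z in(.137,.147):
    P=q.apply([[.029,-.015,0],[.029,.015,0],[-.029,.015,0],[-.029,-.015,0]])+[.561,.0619,z]
    print(z,((proj(s,P)-[270,180])*400/90).round().tolist())
```

```text
lever post [-0.02679437  0.16034126  0.17      ] 0.16256462334987098 99.48694670087056
0.137 [[217.0, 286.0], [234.0, 240.0], [131.0, 207.0], [112.0, 252.0]]
0.147 [[218.0, 276.0], [236.0, 230.0], [132.0, 197.0], [113.0, 242.0]]
```

The shoulder matches its predicted corners, at (235,232) and (217,285), so about 38 mm of the 65 mm tang is below the plate's face. The lever reads 99.5° against 99.2° at its stop, and there are no contact forces. I'm handing in now.

```bash
python3 -c "
from rig import manip
print(manip.sign_off())"
```

```text
the job is handed in; nothing more can be done
None
```

The job is handed in: the lever is at its open stop, and the head is still held with about 38 mm of its 65 mm tang through the slot. The shoulder hangs about 27 mm above the plate, and it took about 17 s of the 58 s allowed.

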